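# Fire the ball kicker and trap the ball

### The arm

A 6-joint arm with a two-finger parallel gripper is mounted at the origin on the work surface. World frame = base frame: x ahead of the robot, y to its left, z up, the work surface at z = 0. Lengths are in m, angles in degrees, forces in N, time in s.
With the tool pointing down it reaches from about 0.35 to 0.875 m from the base axis. Payload 4.2 kg.
Tool frame: the origin (TCP) lies midway between the tips of the shut fingers; the grasp point (between the pads) lies 19 mm behind it; z points along the fingers, y is the line along which they close (so a half turn about z gives the same grasp; the last joint's range is limited). The gripper opens to 87 mm and grips with 3 to 60 N. Pads are 19 mm wide; open, the fingers measure 117 mm over their backs; the gripper's body (75 mm by 190 mm) begins 51 mm behind the grasp point.
Start: joints at [-56.287, 22.042, 0.453, 0, -68.411, -14.817], TCP at [0.202, -0.591, 0.223] pointing down, gripper open.
Joint ranges: [-179.83, 179.83], [-69.29, 118.12], [-61.27, 80.66], [-181.25, 117.63], [-171.15, -9.14], [-177.46, 177.46]. Speed limits (degrees/s): [159.86, 159.86, 180, 180, 180, 180].

### API

Orientations are given as a 3x3 rotation matrix whose columns are the frame's x, y, z axes.
In Python, from station import sense, capture, camera_params, finish_job gives the robot as it stands.
- The arm moves only by the tool drive_tool, never from a script. Its argument "rows" is a list of rows, each an object of numbers: "tx", "ty", "tz": the shift along the tool's x, y, z in cm; "ax", "ay", "az": the turn, a rotation vector about the tool's x, y, z in rad; "claw": the finger opening in cm, from 0 to 8.7. In form: [{"tx": .., "ty": .., "tz": .., "ax": .., "ay": .., "az": .., "claw": ..}, ...]. A call has 1 to 10 rows; each row shifts and turns the commanded pose from where the row before left it, along the tool's axes as they then stand; what a row does not reach is not made up. A row lasts 1/12 s, in which the tool goes at most 41.7 mm and 7.16 degrees, less where a joint would pass 70% of its speed; a pose out of reach is approached as far as the arm can. A call with a gripper value outside its range is refused whole. The fingers move at their own pace and stop on an object; the grip force is fixed at half the most. Time passes only in rows, so rows that do not move let the fingers close. It gives the time, the measured TCP pose, the force, the opening and the grip force at its end, in the units of the state.
- sense(): the state, without advancing time (a new reading comes with each control period).
- capture(name): name is "side" or "top"; returns (picture, depth): 400x640x3 uint8, red, green, blue; 400x640 float32, m along the optical axis (not along the pixel's ray), 0 where there is no reading.
- camera_params(name): a dict with "intrinsics" (3x3 intrinsics, pixels), "R" (3x3) and "t" (3): a world point X has camera coordinates R X + t. Camera axes: x right, y down, z forward; pixel columns grow to the right and rows downward; lengths in m; the calibration is good to about 2 mm. A picture is of the moment at which its call begins. camera_params takes no time and is no camera call.
- finish_job(): hands the job in; it is judged then, once.
The state is a dict: "time_s": time; "joints": joint angles; "joint_velocities": joint speeds; "effort": joint torques, N m; "tcp_pos": TCP position; "ee_rot": TCP orientation; "wrist_force": force on the tool from outside, world axes, zero at the start; "moment": the same for the moment, N m; "gripper_width": opening from 0.0 (shut) to 1.0 (fully open); "gripper_force": force on a finger pad.
Only numpy, scipy, OpenCV 4.12 (cv2) and the standard library are available. Lean on these libraries where they do the work, as an engineer would, in place of code of your own. Each camera call takes 0.05 s, during which the arm holds its last target. There are 200 camera calls.

### The job

Test the ball kicker standing on the cart: with one fingertip press its mushroom plunger all the way down, so that the steel ball pops out of its cradle, and with the other finger, standing across the wire ball guide, stop the ball before it runs off the guide's open end. The program finishes while holding this: the plunger kept fully down by the one finger and the ball lying still on the guide against the other. Do not lift the ball or take it off the guide, and leave the loose parts lying around the kicker where they are.

Things in the scene. Friction and masses are not known exactly. Their poses are not given: they have to be found in the camera images.
- station: The ball kicker: a heavy fixed aluminium plate, mushroom plunger on one half, chrome wire ball guide on the other. Origin on the cart top, z up; the plate spans x -110 to 120, y -65 to 65 mm, 10 mm high. The guide runs along its x, middle line at y = -30. The ball's cradle at x = -58 has plates 67 mm high each side (19 mm off the line, ending at x = -38) and one 71 mm high behind (x = -90).
- guide_crest (a point): On the guide's middle line at the crest just past the cradle (station x = -40 mm), level with the wire tops, 49 mm up. The guide is two parallel 5 mm wires 18 mm apart, without side walls; from here it falls at 8 degrees towards station +x. A ball on it has its centre about 11 mm above the wire tops.
- guide_end (a point): The guide's open end: on its middle line (station x = 115 mm), level with the wire tops, 28 mm up. Nothing stops a ball from running off here.
- plunger_cap (a point): Middle of the top of the plunger's steel mushroom cap, 26 mm across, at station x = 20, y = 30 mm: 60 mm square across from the guide's middle line. The top is 56 mm above the cart when up, 47 mm when fully down: then 6 mm above the wires opposite and 7 mm below the centre of a ball stopped there, so both fingertips can be at one height.
- plunger (a joint): How far the plunger is pressed, m: 0 up, 0.009 fully down on its stop. It springs back when let go; it yields at about 1.5 N and takes 4 N fully down, plus 1 N while lifting the ball. A rocker raises a fork under the ball 1.5 times as far; at about 0.005 to 0.007 the ball goes over the crest and then runs off the guide's end within about a second unless stopped.
- ball_center (a point): Centre of the polished steel pinball, 27 mm across, 80 g. It starts in the cradle at station x = -58, y = -30, z = 55 mm.
- ball: The same ball; this frame turns as it rolls (use its centre point for its place).
- bracket: cast aluminium flipper bracket, 75 x 35 x 34 mm, with a round boss; origin under its centre. A bystander, to be left where it is.
- relay: black bakelite relay block 50 x 32 x 34 mm with brass tags on top (45 mm high in all); origin under its centre. A bystander, to be left where it is.
- rollover1: amber plastic rollover button, 32 mm across and 21 mm high; origin under its centre. A bystander, to be left where it is.
- rollover2: another amber rollover button, the same size. A bystander, to be left where it is.
- rollover3: a third amber rollover button, the same size. A bystander, to be left where it is.
- coil: copper-wound solenoid coil standing on end, 39 mm across, 46 mm high; origin under its centre. A bystander, to be left where it is.
- driver: screwdriver lying flat, 180 mm long, along its own x; origin under its middle. A bystander, to be left where it is.

How it is judged (in metres and radians):
On the way, in this order (a step that is already met when the one before it is completed fails the run):
1. the plunger is being pressed while the ball is still in its cradle (value of joint plunger above 0.002 m and x of ball_center in the frame of station below -0.042 m).
2. the plunger is fully down under one finger, and the ball, out of the cradle, lies still against the other on the guide (value of joint plunger above 0.0065 m and contact force between the fingers and station above 1 N and contact force between the fingers and ball above 0.02 N and linear speed of ball below 0.03 m/s and x of ball_center in the frame of station between -0.035 and 0.1 m), for 0.3 s.
At the end, for the whole second after the job is handed in: The finger still holds the plunger at least 6.5 mm down (of 9), and the ball lies on the guide beyond the cradle (35 mm short to 100 mm past the station's origin along the guide), within 10 mm of the guide's middle line, touching the finger with more than 0.02 N and slower than 30 mm/s (all of step 2 and z of ball_center in the frame of station below 0.075 m and y of ball_center in the frame of station between -0.04 and -0.02 m); the arm keeps its last pose, push and grip.
It fails at once if the ball leaves the guide: off its side, off its open end, or lifted more than about 20 mm above it (z of ball_center in the frame of station above 0.085 m or z of ball_center in the frame of station below 0.032 m or x of ball_center in the frame of station above 0.115 m or y of ball_center in the frame of station above -0.01 m or y of ball_center in the frame of station below -0.05 m).
It fails at once if a loose bystander is shifted by more than 20 mm (distance of any of bracket, relay, rollover1, rollover2, rollover3, coil, driver from where it was at the start of the episode above 0.02 m).
It also fails if it takes over 29 s, if anything falls off the work surface, if the arm or the gripper's body presses on something with over 40 N, if the wrist force passes 120 N, or if a joint passes its speed limit or range.

## Working session

There is one attempt and no reset: what is moved stays moved. The work goes in short steps, Python scripts to look and compute and a tool call to move; the robot and the scene stay as the last step left them, time stands still between calls to the robot, and variables do not carry over. Pictures are saved under pics/ and viewed, at most 10 in all, crops included, and the job is handed in when it is done.

Besides the shell and the picture viewer there is one more tool, called after ">>>" as a command line: name --argument value ..., lists and objects as JSON in quotes. drive_tool: Moves the arm, as the interface text tells. Its arguments: {"type":"object","properties":{"rows":{"type":"array"}},"required":["rows"]}

```bash
mkdir -p pics
cat > h.py <<'E'
import numpy as np, cv2
from station import *
def ray(cam,u,v,z):
    p=camera_params(cam);K,R,t=[np.array(p[k]) for k in("intrinsics","R","t")]
    c=-R.T@t; d=R.T@np.linalg.solve(K,[u,v,1.]); return c+d*(z-c[2])/d[2]
def cloud(cam,D):
    p=camera_params(cam);K,R,t=[np.array(p[k]) for k in("intrinsics","R","t")]
    v,u=np.mgrid[:400,:640]; P=np.stack([u,v,np.ones_like(u)],-1)@np.linalg.inv(K).T*D[...,None]
    return (P-t)@R
def proj(cam,X):
    p=camera_params(cam);q=np.array(p["intrinsics"])@(np.array(p["R"])@X+np.array(p["t"]));return q[:2]/q[2]
E
python3 - <<'E'
from h import *
for n in("top","side"):
    I,D=capture(n);np.savez(f"{n}0.npz",I=I,D=D);cv2.imwrite(f"pics/{n}0.png",I[...,::-1])
    p=camera_params(n);print(n,p["intrinsics"],-np.array(p["R"]).T@p["t"],np.array(p["R"])[2])
    P=cloud(n,D);z=P[...,2][D>0];print(np.histogram(z,bins=np.arange(-.1,.3,.02)))
s=sense();print(s["time_s"],s["tcp_pos"],s["ee_rot"],s["gripper_width"],s["wrist_force"])
E
```

```text
top [[496.40280584   0.         319.92835049]
 [  0.         496.40280584 196.43481832]
 [  0.           0.           1.        ]] [0.51828525 0.04426705 1.05379145] [ 0.04161323  0.01890751 -0.99895488]
(array([     0,      0,      0,      0,  87498, 130174,   4346,   4011,
         4178,   2544,   6163,   4438,   1419,   1282,   1321,   2338,
            0,      0,      0]), array([-1.00000000e-01, -8.00000000e-02, -6.00000000e-02, -4.00000000e-02,
       -2.00000000e-02,  1.38777878e-17,  2.00000000e-02,  4.00000000e-02,
        6.00000000e-02,  8.00000000e-02,  1.00000000e-01,  1.20000000e-01,
        1.40000000e-01,  1.60000000e-01,  1.80000000e-01,  2.00000000e-01,
        2.20000000e-01,  2.40000000e-01,  2.60000000e-01,  2.80000000e-01]))
side [[390.3638441    0.         321.80516031]
 [  0.         390.3638441  205.52077055]
 [  0.           0.           1.        ]] [0.47102737 0.57839402 0.45083346] [ 0.15685045 -0.79401929 -0.58730852]
(array([ 2979,  2588,  2694,  2743, 63224, 93752,  9874,  7839,  7064,
        5127,  5302,  5536,  6702,  4303,  3831,  3903,   144,   163,
         184]), array([-1.00000000e-01, -8.00000000e-02, -6.00000000e-02, -4.00000000e-02,
       -2.00000000e-02,  1.38777878e-17,  2.00000000e-02,  4.00000000e-02,
        6.00000000e-02,  8.00000000e-02,  1.00000000e-01,  1.20000000e-01,
        1.40000000e-01,  1.60000000e-01,  1.80000000e-01,  2.00000000e-01,
        2.20000000e-01,  2.40000000e-01,  2.60000000e-01,  2.80000000e-01]))
0.1 [ 0.20222922 -0.59081827  0.2215721 ] [[-9.46164367e-01 -3.23685753e-01 -7.24369056e-04]
 [-3.23686546e-01  9.46162674e-01  1.79285883e-03]
 [ 1.05048103e-04  1.93080766e-03 -9.99998130e-01]] 1.0001487199076466 [ 0.01936491 -0.03228349  0.69160549]
```

View pics/top0.png

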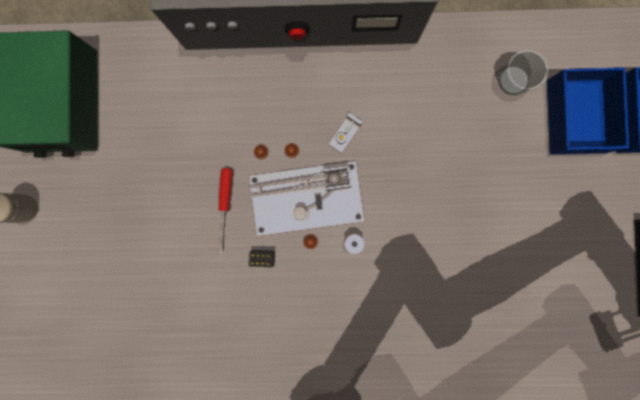

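View pics/side0.png

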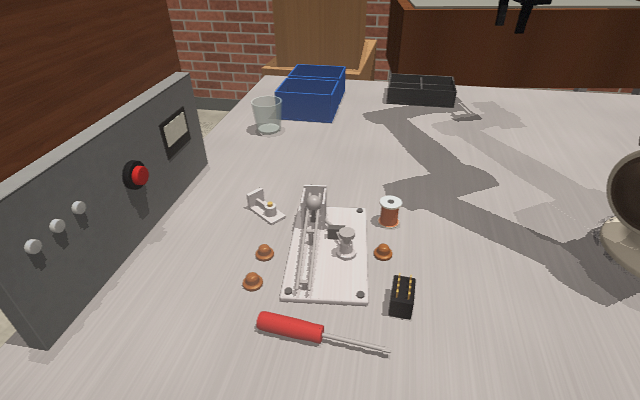

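The top view shows the plate centred near (305,198), with the guide's open end to the left at (252,187), the ball at about (336,178) and the cap at (301,213). In the side view the cap is near (347,233) and the ball near (314,202). The loose parts lie around the plate.

```bash
cat > m.py <<'E'
from h import *
d=np.load("top0.npz");I,D=d["I"],d["D"];P=cloud("top",D)
print("table z",np.median(P[250:350,100:200,2]))
roi=np.zeros((400,640),bool);roi[155:240,240:372]=1
hsv=cv2.cvtColor(I,cv2.COLOR_RGB2HSV)
lab=cv2.cvtColor(I,cv2.COLOR_RGB2LAB).astype(int)
m=((lab[...,2]<=129)&(I.min(2)>130)&roi).astype(np.uint8)
m=cv2.morphologyEx(m,cv2.MORPH_CLOSE,np.ones((15,15)));m=cv2.morphologyEx(m,cv2.MORPH_OPEN,np.ones((5,5)))
c=max(cv2.findContours(m,0,2)[0],key=cv2.contourArea)
W=np.array([ray("top",u,v,.01)[:2] for u,v in c[:,0].astype(float)])
r=cv2.minAreaRect((W*1e3).astype(np.float32));print("rect mm",r)
b=cv2.boxPoints(r)/1e3;print(b)
# x axis: long side pointing toward +y
e=[b[1]-b[0],b[2]-b[1]];e=max(e,key=np.linalg.norm);e=e/np.linalg.norm(e);e*=np.sign(e[1])
C=np.array(r[0])/1e3; X=e;Y=np.array([-e[1],e[0]]);O=C-.005*X
print("origin",O,"yaw",np.degrees(np.arctan2(X[1],X[0])))
f=lambda x,y,z:np.r_[O+x*X+y*Y,z]
np.savez("st.npz",O=O,X=X,Y=Y)
V=I[...,::-1].copy()
pts={"cap":(.02,.03,.056),"ball":(-.058,-.03,.0685),"crest":(-.04,-.03,.049),"end":(.115,-.03,.028),"c1":(.12,.065,.01),"c2":(.12,-.065,.01),"c3":(-.11,.065,.01),"c4":(-.11,-.065,.01)}
o=[]
for n in("top","side"):
    V=np.load(n+"0.npz")["I"][...,::-1]
    cu,cv=map(int,proj(n,f(0,0,.03)));x0,y0=cu-100,cv-75
    V=cv2.resize(V[y0:y0+150,x0:x0+200],None,fx=4,fy=4,interpolation=cv2.INTER_CUBIC)
    for k,q in pts.items():
        u,v=proj(n,f(*q));cv2.drawMarker(V,(int((u-x0+.5)*4),int((v-y0+.5)*4)),(0,0,255),0,10,1)
        print(n,k,u.round(1),v.round(1))
    print(n,"crop",x0,y0);cv2.imwrite(f"pics/{n}1.png",V)
# depth cluster heights near cap
S=P[...,:2]-O;sx=S@X;sy=S@Y
k=(abs(sx-.02)<.02)&(abs(sy-.03)<.02)&(P[...,2]>.045);print("cap depth",k.sum(),np.median(sx[k]),np.median(sy[k]),np.median(P[...,2][k]))
E
python3 m.py
```

```text
table z -0.00014430638609888642
rect mm ((543.9395751953125, 91.50019073486328), (161.1929473876953, 230.22207641601562), 4.111861705780029)
[[ 0.45529667  0.20053586]
 [ 0.47180447 -0.02909364]
 [ 0.63258255 -0.01753548]
 [ 0.6160747   0.21209402]]
origin [0.54429809 0.08651306] yaw 94.111855
top cap 299.9 220.2
top ball 335.9 186.5
top crest 326.9 187.9
top end 252.6 195.4
top c1 255.4 241.0
top c2 250.1 179.6
top c3 364.5 231.0
top c4 358.6 169.4
top crop 209 129
side cap 354.3 231.6
side ball 322.2 195.0
side crest 321.0 210.2
side end 308.3 285.9
side c1 373.9 302.7
side c2 284.5 295.0
side c3 375.2 208.0
side c4 307.6 203.7
side crop 236 159
cap depth 98 0.020415596939756184 0.017594185393506788 0.05585206531688772
```

View pics/top1.png

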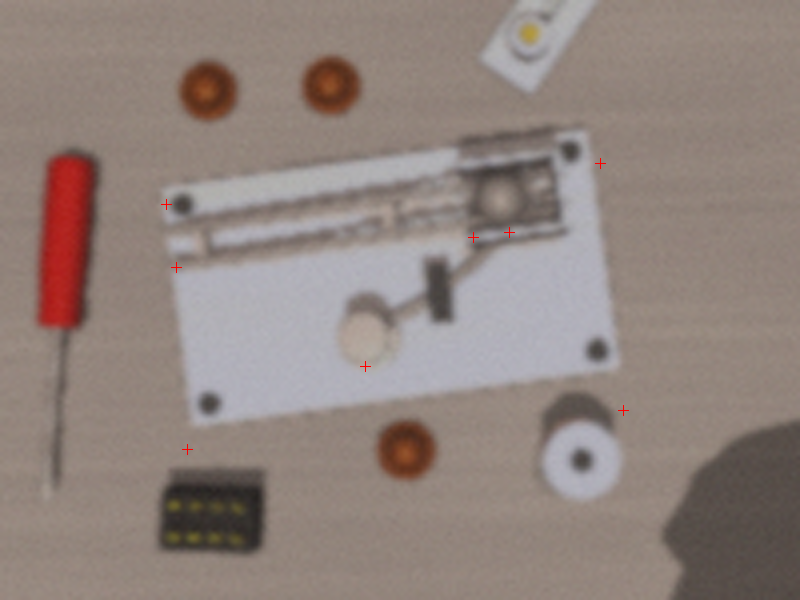

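The crop shows plate corners at crop pixels (163,187), (588,127), (619,368) and (192,424), and the cap at (367,338). My mask had swallowed the coil, so I will fit from the corners instead.

```bash
cat > m2.py <<'E'
from h import *
px=lambda u,v:(u/4-.5+209,v/4-.5+129)
cor=[(163,187),(588,127),(619,368),(192,424)]
S=np.array([(.12,-.065),(-.11,-.065),(-.11,.065),(.12,.065)])
W=np.array([ray("top",*px(*c),.01)[:2] for c in cor])
print("sides",np.linalg.norm(W-np.roll(W,-1,0),axis=1))
sc,wc=S.mean(0),W.mean(0);U,_,Vt=np.linalg.svd((S-sc).T@(W-wc));R=(U@Vt).T
O=wc-R@sc;X,Y=R[:,0],R[:,1];print("det",np.linalg.det(R),"O",O,"yaw",np.degrees(np.arctan2(X[1],X[0])),"res mm",((S@R.T+O-W)*1e3).round(1).tolist())
np.savez("st.npz",O=O,X=X,Y=Y)
loc=lambda p:(np.array([X,Y])@(p[:2]-O)).round(4)
print("cap top view",loc(ray("top",*px(367,338),.056)),"ball",loc(ray("top",*px(502,195),.055)))
f=lambda x,y,z:np.r_[O+x*X+y*Y,z]
for k,q in {"cap":(.02,.03,.056),"ball":(-.058,-.03,.055),"end":(.115,-.03,.028)}.items():print(k,f(*q).round(4),"side px",proj("side",f(*q)).round(1))
d=np.load("top0.npz");P=cloud("top",d["D"]);s=P[...,:2]-O;sx=s@X;sy=s@Y
k=(np.hypot(sx-.02,sy-.03)<.02)&(P[...,2]>.048);print("cap depth",k.sum(),sx[k].mean(),sy[k].mean(),np.median(P[...,2][k]))
for n,(u,v),z in[("roll3",(406,450),.02),("coil",(582,460),.046),("relay",(212,520),.04),("roll1",(208,90),.02),("roll2",(331,85),.02)]:print(n,loc(ray("top",*px(u,v),z)))
s=sense();Z=np.array(s["ee_rot"]);print("tool y yaw",np.degrees(np.arctan2(Z[1,1],Z[0,1])),"st Y yaw",np.degrees(np.arctan2(Y[1],Y[0])))
E
python3 m2.py
```

```text
sides [0.22666995 0.12786221 0.22624407 0.1260133 ]
det 0.9999999999999999 O [0.56057093 0.08836083] yaw 96.448293504659 res mm [[2.0, 2.3], [1.0, -1.1], [-1.0, -2.4], [-1.9, 1.3]]
cap top view [0.0187 0.0313] ball [-0.0582 -0.0311]
cap [0.5285 0.1049 0.056 ] side px [344.4 230.7]
ball [0.5969 0.0341 0.055 ] side px [311.5 201.3]
end [0.5775 0.206  0.028 ] side px [300.1 286.2]
cap depth 130 0.02085988584807123 0.030666528160634483 0.0560058691303255
roll3 [0.0082 0.0911]
coil [-0.0805  0.1067]
relay [0.1101 0.1125]
roll1 [ 0.0865 -0.1091]
roll2 [ 0.0222 -0.1031]
tool y yaw 108.88600724897685 st Y yaw -173.551706495341
```

View pics/side1.png

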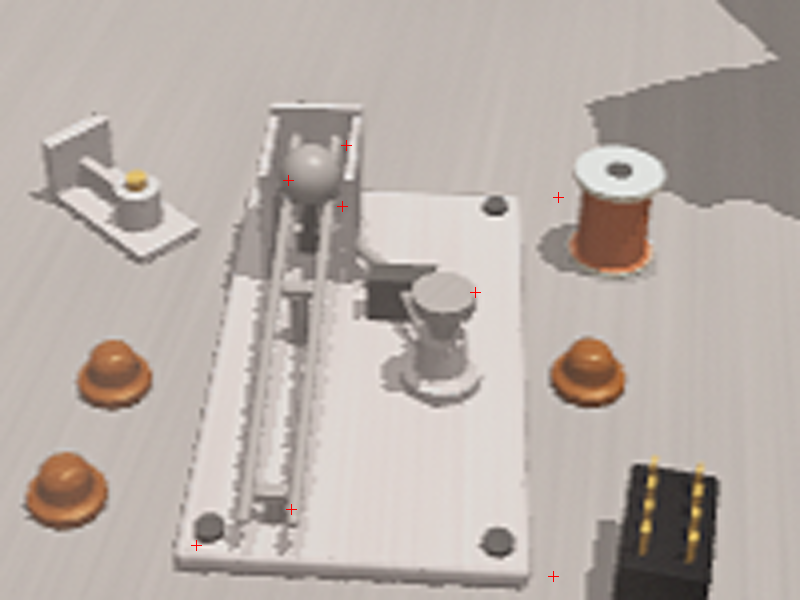

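Side crop: the cap at (443,291) and ball at (312,172) are within about 2 mm of the fit, and the cap height from depth is 56.0 mm. The pose is good enough, so I start by rotating tool y onto station Y and setting the opening to 4.5 cm (finger centres about 60 mm apart).

>>> drive_tool --rows '[{"az":-0.12,"claw":4.5},{"az":-0.124,"claw":4.5},{"az":-0.124,"claw":4.5},{"az":-0.124,"claw":4.5},{"az":-0.124,"claw":4.5},{"az":-0.124,"claw":4.5},{"az":-0.124,"claw":4.5},{"az":-0.124,"claw":4.5},{"az":-0.124,"claw":4.5},{"az":-0.124,"claw":4.5}]'

```text
invalid input at $.rows[0]: expected keys tx, ty, tz, ax, ay, az, claw
```

>>> drive_tool --rows '[{"az":-0.118,"claw":4.5},{"claw":4.5}]'

```text
invalid input at $.rows[0]: expected keys tx, ty, tz, ax, ay, az, claw
```

```bash
cat > go.py <<'E'
from h import *
import sys
d=np.load("st.npz");O,X,Y=d["O"],d["X"],d["Y"]
s=sense();R=np.array(s["ee_rot"]);p=np.array(s["tcp_pos"])
x,y,z=map(float,sys.argv[1:4]);T=np.r_[O+x*X+y*Y,z]
print("tool delta cm",(R.T@(T-p)*100).round(2),"tcp",p.round(4),"station",(np.array([X,Y])@(p[:2]-O)).round(4))
Yt=np.r_[Y,0];print("az err rad",np.arctan2(R[:,0]@-Yt*-1,R[:,1]@Yt).round(4),"tilt",R[:,2].round(4),"w",s["gripper_width"]*87,s["time_s"],np.round(s["joints"],1),np.round(s["wrist_force"],2))
E
python3 go.py .02 .001 .12
```

```text
tool delta cm [-56.22  54.62  10.26] tcp [ 0.2022 -0.5908  0.2216] station [-0.6346  0.4324]
az err rad 1.3537 tilt [-7.0e-04  1.8e-03 -1.0e+00] w 87.01293863196526 0.1 [-56.3  22.1   0.4  -0.  -68.4 -14.8] [ 0.02 -0.03  0.69]
```

>>> drive_tool --rows '[{"tx":0,"ty":0,"tz":0,"ax":0,"ay":0,"az":-0.12,"claw":4.5},{"tx":0,"ty":0,"tz":0,"ax":0,"ay":0,"az":-0.12,"claw":4.5},{"tx":0,"ty":0,"tz":0,"ax":0,"ay":0,"az":-0.12,"claw":4.5},{"tx":0,"ty":0,"tz":0,"ax":0,"ay":0,"az":-0.12,"claw":4.5},{"tx":0,"ty":0,"tz":0,"ax":0,"ay":0,"az":-0.12,"claw":4.5},{"tx":0,"ty":0,"tz":0,"ax":0,"ay":0,"az":-0.12,"claw":4.5},{"tx":0,"ty":0,"tz":0,"ax":0,"ay":0,"az":-0.12,"claw":4.5},{"tx":0,"ty":0,"tz":0,"ax":0,"ay":0,"az":-0.12,"claw":4.5},{"tx":0,"ty":0,"tz":0,"ax":0,"ay":0,"az":-0.12,"claw":4.5},{"tx":0,"ty":0,"tz":0,"ax":0,"ay":0,"az":-0.12,"claw":4.5}]'

```text
time_s: 0.93
tcp_pos: [0.2023, -0.591, 0.2219]
ee_rot: [[-0.035, -0.999, -0.0], [-0.999, 0.035, 0.001], [-0.001, 0.001, -1.0]]
wrist_force: [0.3, -0.2, 0.1]
gripper_width: 0.522
gripper_force: 0.0
```

>>> drive_tool --rows '[{"tx":0,"ty":0,"tz":0,"ax":0,"ay":0,"az":-0.1,"claw":4.5},{"tx":0,"ty":0,"tz":0,"ax":0,"ay":0,"az":-0.054,"claw":4.5},{"tx":0,"ty":0,"tz":0,"ax":0,"ay":0,"az":0,"claw":4.5}]'

```text
time_s: 1.18
tcp_pos: [0.2023, -0.591, 0.2219]
ee_rot: [[0.114, -0.994, -0.0], [-0.994, -0.114, 0.001], [-0.001, 0.0, -1.0]]
wrist_force: [-0.4, 0.9, 0.2]
gripper_width: 0.513
gripper_force: 0.0
```

```bash
python3 go.py .02 .001 .12
```

```text
tool delta cm [-65.42 -43.21  10.26] tcp [ 0.2023 -0.591   0.2219] station [-0.6348  0.4323]
az err rad -0.0012 tilt [-5.0e-04  1.1e-03 -1.0e+00] w 44.62350410293507 1.1833 [-56.3  22.1   0.4  -0.  -68.4  62.8] [-0.41  0.87  0.2 ]
```

>>> drive_tool --rows '[{"tx":-3.2,"ty":-2.1,"tz":0.3,"ax":0,"ay":0,"az":0,"claw":4.5},{"tx":-3.2,"ty":-2.1,"tz":0.3,"ax":0,"ay":0,"az":0,"claw":4.5},{"tx":-3.2,"ty":-2.1,"tz":0.3,"ax":0,"ay":0,"az":0,"claw":4.5},{"tx":-3.2,"ty":-2.1,"tz":0.3,"ax":0,"ay":0,"az":0,"claw":4.5},{"tx":-3.2,"ty":-2.1,"tz":0.3,"ax":0,"ay":0,"az":0,"claw":4.5},{"tx":-3.2,"ty":-2.1,"tz":0.3,"ax":0,"ay":0,"az":0,"claw":4.5},{"tx":-3.2,"ty":-2.1,"tz":0.3,"ax":0,"ay":0,"az":0,"claw":4.5},{"tx":-3.2,"ty":-2.1,"tz":0.3,"ax":0,"ay":0,"az":0,"claw":4.5},{"tx":-3.2,"ty":-2.1,"tz":0.3,"ax":0,"ay":0,"az":0,"claw":4.5},{"tx":-3.2,"ty":-2.1,"tz":0.3,"ax":0,"ay":0,"az":0,"claw":4.5}]'

```text
time_s: 2.02
tcp_pos: [0.3753, -0.2478, 0.1925]
ee_rot: [[0.111, -0.994, 0.0], [-0.994, -0.111, 0.0], [-0.0, -0.0, -1.0]]
wrist_force: [0.5, -0.4, 0.6]
gripper_width: 0.519
gripper_force: 0.0
```

>>> drive_tool --rows '[{"tx":-3.2,"ty":-2.1,"tz":0.3,"ax":0,"ay":0,"az":0,"claw":4.5},{"tx":-3.2,"ty":-2.1,"tz":0.3,"ax":0,"ay":0,"az":0,"claw":4.5},{"tx":-3.2,"ty":-2.1,"tz":0.3,"ax":0,"ay":0,"az":0,"claw":4.5},{"tx":-3.2,"ty":-2.1,"tz":0.3,"ax":0,"ay":0,"az":0,"claw":4.5},{"tx":-3.2,"ty":-2.1,"tz":0.3,"ax":0,"ay":0,"az":0,"claw":4.5},{"tx":-3.2,"ty":-2.1,"tz":0.3,"ax":0,"ay":0,"az":0,"claw":4.5},{"tx":-3.2,"ty":-2.1,"tz":0.3,"ax":0,"ay":0,"az":0,"claw":4.5},{"tx":-3.2,"ty":-2.1,"tz":0.3,"ax":0,"ay":0,"az":0,"claw":4.5},{"tx":-3.2,"ty":-2.1,"tz":0.3,"ax":0,"ay":0,"az":0,"claw":4.5},{"tx":-2,"ty":-1.5,"tz":0.3,"ax":0,"ay":0,"az":0,"claw":4.5}]'

```text
time_s: 2.85
tcp_pos: [0.5441, 0.0824, 0.1622]
ee_rot: [[0.113, -0.994, 0.001], [-0.994, -0.113, 0.0], [-0.0, -0.001, -1.0]]
wrist_force: [-0.5, -0.2, 0.7]
gripper_width: 0.517
gripper_force: 0.0
```

```bash
python3 go.py .02 .001 .10
```

```text
tool delta cm [-2.4  -1.6   6.22] tcp [0.5441 0.0824 0.1622] station [-0.004  0.017]
az err rad -0.001 tilt [ 6.e-04  2.e-04 -1.e+00] w 45.014248512689676 2.85 [ 25.5  17.8 -15.2   0.  -57.  -19. ] [-0.5  -0.18  0.66]
```

>>> drive_tool --rows '[{"tx":-1.2,"ty":-0.8,"tz":2,"ax":0,"ay":0,"az":0,"claw":4.5},{"tx":-1.2,"ty":-0.8,"tz":2.5,"ax":0,"ay":0,"az":0,"claw":4.5},{"tx":0,"ty":0,"tz":2.5,"ax":0,"ay":0,"az":0,"claw":4.5},{"tx":0,"ty":0,"tz":1.7,"ax":0,"ay":0,"az":0,"claw":4.5},{"tx":0,"ty":0,"tz":0,"ax":0,"ay":0,"az":0,"claw":4.5},{"tx":0,"ty":0,"tz":0,"ax":0,"ay":0,"az":0,"claw":4.5}]'

```text
time_s: 3.35
tcp_pos: [0.5557, 0.1048, 0.0748]
ee_rot: [[0.112, -0.994, -0.002], [-0.994, -0.112, -0.001], [0.001, 0.002, -1.0]]
wrist_force: [0.0, 0.3, 0.9]
gripper_width: 0.522
gripper_force: 0.0
```

```bash
python3 go.py .02 .001 .06
python3 - <<'E'
from h import *
I,D=capture("side");V=cv2.resize(I[130:290,240:440,::-1],None,fx=3.5,fy=3.5,interpolation=cv2.INTER_CUBIC);cv2.imwrite("pics/side2.png",V)
E
```

```text
tool delta cm [-0.32 -0.2   1.48] tcp [0.5557 0.1048 0.0748] station [0.0168 0.003 ]
az err rad 0.0002 tilt [-0.0021 -0.0014 -1.    ] w 45.41318367536323 3.35 [ 27.1  25.  -18.8   0.  -46.4 -20.7] [0.03 0.29 0.91]
```

View pics/side2.png

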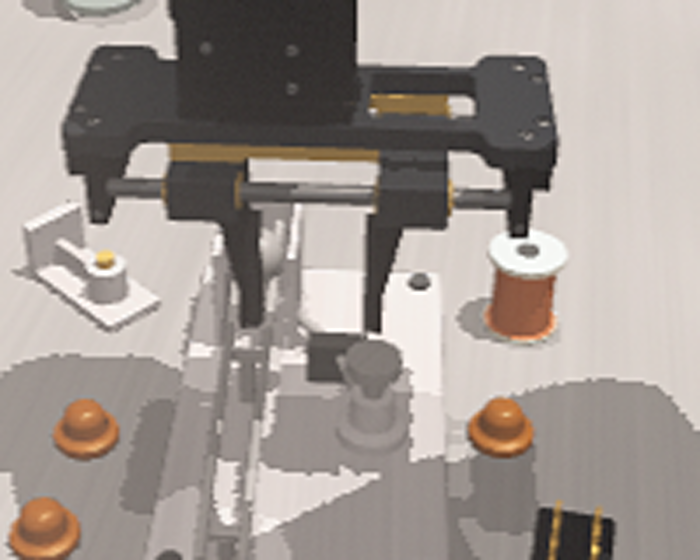

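The side crop shows the ball finger's tip at about (252,325), over the guide, and the press finger's tip at about (373,330), with the cap at (373,360). I convert these to station coordinates.

Run:
```python
from h import *
d=np.load("st.npz");O,X,Y=d["O"],d["X"],d["Y"]
for n,(u,v),z in[("Ltip l",(241,325),.075),("Ltip r",(264,325),.075),("Rtip l",(364,331),.075),("Rtip r",(383,331),.075),("cap",(373,360),.056),("capL",(344,360),.056),("capR",(402,360),.056)]:
    p=ray("side",u/3.5-.36+240,v/3.5-.36+130,z);print(n,(np.array([X,Y])@(p[:2]-O)*1e3).round(1))
```

```text
Ltip l [ 26.8 -25.8]
Ltip r [ 26.1 -15.7]
Rtip l [27.4 28.5]
Rtip r [26.8 36.8]
cap [24.1 32.9]
capL [25.  19.9]
capR [23.3 45.9]
```

The tips are about 9 mm thick, so I open to 5.1 cm for a 60 mm spacing and shift slightly.

>>> drive_tool --rows '[{"tx":-0.3,"ty":-0.2,"tz":0,"ax":0,"ay":0,"az":0,"claw":5.1},{"tx":0,"ty":0,"tz":0.5,"ax":0,"ay":0,"az":0,"claw":5.1},{"tx":0,"ty":0,"tz":0.5,"ax":0,"ay":0,"az":0,"claw":5.1},{"tx":0,"ty":0,"tz":0,"ax":0,"ay":0,"az":0,"claw":5.1},{"tx":0,"ty":0,"tz":0,"ax":0,"ay":0,"az":0,"claw":5.1}]'

```text
time_s: 3.82
tcp_pos: [0.5576, 0.1081, 0.0654]
ee_rot: [[0.112, -0.994, -0.0], [-0.994, -0.112, -0.0], [0.0, 0.0, -1.0]]
wrist_force: [0.6, -0.4, -0.0]
gripper_width: 0.582
gripper_force: 0.0
```

```bash
python3 go.py .021 .0005 .047
python3 - <<'E'
from h import *
I,D=capture("side");V=cv2.resize(I[170:270,270:400,::-1],None,fx=6,fy=6,interpolation=cv2.INTER_CUBIC);cv2.imwrite("pics/side3.png",V)
E
```

```text
tool delta cm [-0.11 -0.03  1.84] tcp [0.5576 0.1081 0.0654] station [0.0199 0.0008]
az err rad -0.0002 tilt [-4.e-04 -2.e-04 -1.e+00] w 50.60836796610406 3.8167 [ 27.3  25.8 -19.   -0.  -45.2 -20.8] [ 0.6  -0.38 -0.  ]
```

View pics/side3.png

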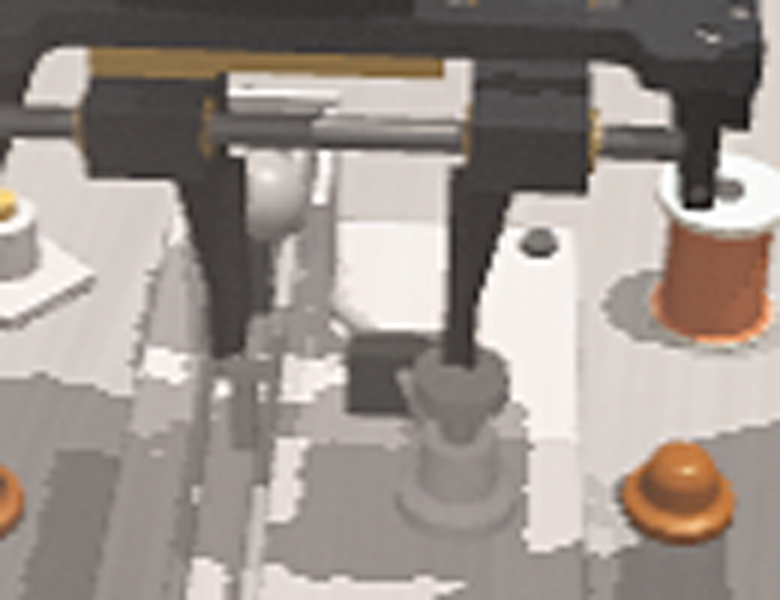

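The press tip (460,362) sits centred over the cap (460,375), and the ball finger's tip (230,355) is between the wires. Now I press down steadily.

>>> drive_tool --rows '[{"tx":0,"ty":0,"tz":0.5,"ax":0,"ay":0,"az":0,"claw":5.1},{"tx":0,"ty":0,"tz":0.3,"ax":0,"ay":0,"az":0,"claw":5.1},{"tx":0,"ty":0,"tz":0.15,"ax":0,"ay":0,"az":0,"claw":5.1},{"tx":0,"ty":0,"tz":0.15,"ax":0,"ay":0,"az":0,"claw":5.1},{"tx":0,"ty":0,"tz":0.15,"ax":0,"ay":0,"az":0,"claw":5.1},{"tx":0,"ty":0,"tz":0.15,"ax":0,"ay":0,"az":0,"claw":5.1},{"tx":0,"ty":0,"tz":0.15,"ax":0,"ay":0,"az":0,"claw":5.1},{"tx":0,"ty":0,"tz":0.15,"ax":0,"ay":0,"az":0,"claw":5.1},{"tx":0,"ty":0,"tz":0.12,"ax":0,"ay":0,"az":0,"claw":5.1},{"tx":0,"ty":0,"tz":0,"ax":0,"ay":0,"az":0,"claw":5.1}]'

```text
time_s: 4.7
tcp_pos: [0.5576, 0.1082, 0.0474]
ee_rot: [[0.113, -0.994, -0.0], [-0.994, -0.113, -0.0], [0.0, 0.0, -1.0]]
wrist_force: [-2.2, -0.7, 4.1]
gripper_width: 0.586
gripper_force: 2.3
```

>>> drive_tool --rows '[{"tx":0,"ty":0,"tz":0,"ax":0,"ay":0,"az":0,"claw":5.1},{"tx":0,"ty":0,"tz":0,"ax":0,"ay":0,"az":0,"claw":5.1},{"tx":0,"ty":0,"tz":0,"ax":0,"ay":0,"az":0,"claw":5.1},{"tx":0,"ty":0,"tz":0,"ax":0,"ay":0,"az":0,"claw":5.1},{"tx":0,"ty":0,"tz":0,"ax":0,"ay":0,"az":0,"claw":5.1},{"tx":0,"ty":0,"tz":0,"ax":0,"ay":0,"az":0,"claw":5.1}]'

```text
time_s: 5.2
tcp_pos: [0.5576, 0.1082, 0.0474]
ee_rot: [[0.113, -0.994, -0.0], [-0.994, -0.113, -0.0], [0.0, 0.0, -1.0]]
wrist_force: [-1.9, 1.0, 5.4]
gripper_width: 0.589
gripper_force: 2.6
```

```bash
python3 go.py .021 .0005 .047
python3 - <<'E'
from h import *
I,D=capture("side");V=cv2.resize(I[170:270,270:400,::-1],None,fx=6,fy=6,interpolation=cv2.INTER_CUBIC);cv2.imwrite("pics/side4.png",V)
E
```

```text
tool delta cm [-0.1  -0.02  0.04] tcp [0.5576 0.1082 0.0474] station [0.02   0.0007]
az err rad -0.0005 tilt [-4.e-04 -2.e-04 -1.e+00] w 51.20682520473777 5.2 [ 27.3  27.2 -19.9  -0.  -42.9 -20.8] [-1.9   0.98  5.4 ]
```

View pics/side4.png

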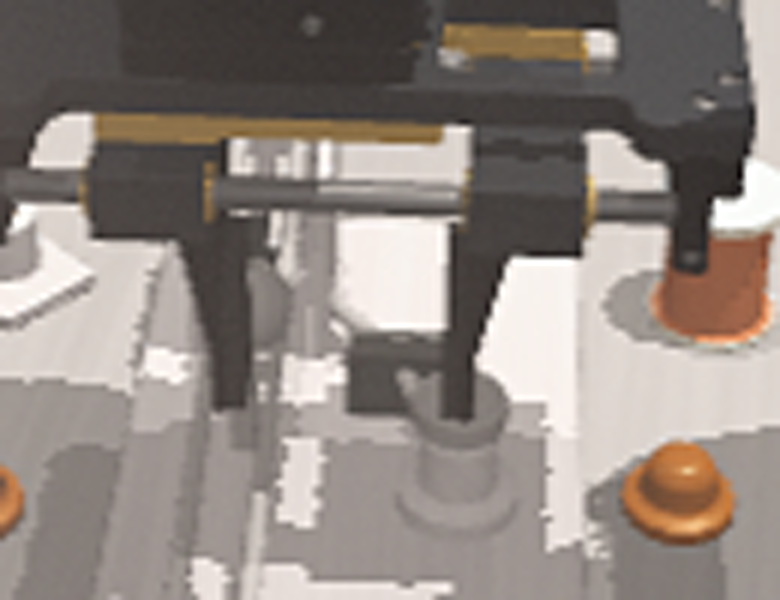

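The picture shows the ball out of the cradle at about (268,300), behind the ball finger, with the plunger down under the other finger. I check that the ball is really against the finger and still.

Run:
```python
from h import *
d=np.load("st.npz");O,X,Y=d["O"],d["X"],d["Y"]
f=lambda x,y,z:np.r_[O+x*X+y*Y,z]
c=lambda p:((p-[270,170]+.42)*6).round(0)
# right limb of ball (r=13.5) in side view for several x
for x in(-.035,-.02,-.01,-.003,.005):
    z=.049-np.tan(np.radians(8))*(x+.04)+.011
    print(x,"centre",c(proj("side",f(x,-.03,z))),"right limb",c(proj("side",f(x,-.0165,z))),"top",c(proj("side",f(x,-.03,z+.0135))))
I,D=capture("side");I2=cv2.imread("pics/side4.png")
P=cloud("side",D);s=P[...,:2]-O;sx,sy=s@X,s@Y
k=(sx>-.04)&(sx<.01)&(abs(sy+.022)<.012)&(P[...,2]>.05)&(P[...,2]<.075)
v,u=np.where(k);m=(v>205)&(v<232)&(u>310)&(u<320)
print(m.sum(),"median st x,y,z",np.median(sx[k][m]),np.median(sy[k][m]),np.median(P[...,2][k][m]))
V=cv2.resize(I[170:270,270:400,::-1],None,fx=6,fy=6,interpolation=cv2.INTER_CUBIC)
print("diff",cv2.absdiff(V,I2)[220:360,240:310].mean(),sense()["wrist_force"],sense()["time_s"])
```

```text
-0.035 centre [243. 225.] right limb [291. 227.] top [242. 186.]
-0.02 centre [238. 263.] right limb [286. 265.] top [237. 224.]
-0.01 centre [234. 289.] right limb [283. 291.] top [233. 249.]
-0.003 centre [232. 307.] right limb [281. 309.] top [230. 268.]
0.005 centre [229. 329.] right limb [278. 331.] top [227. 289.]
85 median st x,y,z 0.0021105507037551766 -0.0198936988522522 0.06166532937649791
diff 0.8249319727891157 [-2.18950093  0.41647769  5.28381638] 5.3
```

The ball's limb matches x of about -3 mm, which is the finger's face. The ball is not moving and the press force is about 5 N at a tip height of 47.4 mm, so I hand in.

```bash
python3 -c "
from station import *
print(finish_job())"
```

```text
the job is handed in; nothing more can be done
None
```

The job is handed in at about 5.3 s; the result wasn't reported back. The plunger is about 8.6 mm down under one finger with about 5 N. The ball lies still on the guide against the other finger, at about x = -3 mm.

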